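# Release the dryer-door hinge with the spring-bar fork

## Robot

A 6-joint arm with a two-finger parallel gripper is mounted at the origin on the work surface. World frame = base frame: x ahead of the robot, y to its left, z up, the work surface at z = 0. Lengths are in mm, angles in rad, forces in N, time in s.
With the tool pointing down it reaches from about 350 to 775 mm from the base axis. Payload 7.3 kg.
Tool frame: the origin (TCP) lies midway between the tips of the shut fingers; the grasp point (between the pads) lies 19 mm behind it; z points along the fingers, y is the line along which they close (so a half turn about z gives the same grasp; the last joint's range is limited). The gripper opens to 92 mm and grips with 3 to 60 N. Pads are 19 mm wide; open, the fingers measure 130 mm over their backs; the gripper's body (75 mm by 190 mm) begins 47 mm behind the grasp point.
Start: joints at [-1.405, 0.342, 1.524, -0, 1.275, -0.146], TCP at [161.078, -499.699, 226.741] pointing down, gripper open.
Joint ranges: [-2.53, 2.53], [-0.77, 2.02], [0.04, 2.7], [-1, 4.14], [0.28, 2.66], [-3.11, 3.11]. Speed limits (rad/s): [2.57, 2.57, 3.14, 3.14, 3.14, 3.14].

## Interface

Orientations are given as [roll, pitch, yaw] about the fixed x, y, z axes, in that order (R = Rz(yaw) Ry(pitch) Rx(roll)).
In Python, from plant import bot gives the robot as it stands.
- The arm moves only by the tool jog_arm, never from a script. Its arguments are lists of equal length, an entry for each row: "dp": the shift along the tool's x, y, z in m, a list of three; "twist": the turn about the tool's z in degrees. A call has 1 to 10 rows; each row shifts and turns the commanded pose from where the row before left it, along the tool's axes as they then stand; what a row does not reach is not made up. A row lasts 1/8 s, in which the tool goes at most 62.5 mm and 10.7 degrees, less where a joint would pass 70% of its speed; a pose out of reach is approached as far as the arm can. A call is refused whole if a number of a shift passes 0.0625 or a number of a turn 10.7, either way. A call with a gripper value outside its range is refused whole. "jaw" is the finger opening in m, from 0 to 0.0918, set as the call begins (left out, the last holds). The fingers move at their own pace and stop on an object; the grip force is fixed at half the most. Time passes only in rows, so rows that do not move let the fingers close. It gives the time, the measured TCP pose, the force, the opening and the grip force at its end, in the units of the state.
- bot.get_obs(): the state, without advancing time (a new reading comes with each control period).
- bot.capture(name): name is "scene" or "top" or "wrist"; returns the picture (480x640x3 uint8, blue, green, red); there is no depth.
- bot.camera_params(name): a dict with "fx", "fy", "cx", "cy" (pixels), "k1" (the pictures are not rectified: a ray, as slopes to the right and down, at radius r is drawn at 1 + k1 r^2 times it, then the intrinsics apply), "R" (3x3) and "t" (3): a world point X has camera coordinates R X + t. Camera axes: x right, y down, z forward; pixel columns grow to the right and rows downward; lengths in mm; the calibration is good to about 2 mm. A picture is of the moment at which its call begins: read the wrist's pose just before it. camera_params takes no time and is no camera call; for the wrist camera it gives the pose at the moment of the call.
- bot.close_job(): hands the job in; it is judged then, once.
Trained networks look in the newest picture that a camera, given by its name, has taken for a name from the list of things; names that differ only in an ending like _2 or _b are one class to them, and where a whole thing is asked for, a point or a joint stands for the part that bears it (a point fixed in the world has none). Each returns a list of dicts, best first, with "confidence" (0 to 1); they miss things now and then, are a little off and sometimes report something else, mostly with a low value. They report only what shows in the picture. A call takes as long as a camera call. They do not tell look-alikes from the thing itself.
- bot.find_in(camera, label): "bbox" ([centre column, centre row, width, height] in pixels, round what is visible of it).
- bot.masks_of(camera, label): "pixels" (480x640 bool, what is visible of it) and "bbox" ([centre column, centre row, width, height] in pixels, round what is visible of it).
The state is a dict: "time": time; "joint_positions": joint angles; "dq": joint speeds; "tau": joint torques, N m; "tool_pos": TCP position; "tcp_rot": TCP orientation; "contact_force": force on the tool from outside, world axes, zero at the start; "moment": the same for the moment, N m; "grip_width": finger opening in mm; "finger_force": force on a finger pad.
Only numpy, scipy, OpenCV 4.12 (cv2) and the standard library are available. Lean on these libraries where they do the work, as an engineer would, in place of code of your own. Each camera call takes 0.05 s, during which the arm holds its last target. There are 200 camera calls.

## Task

Free the brass-coloured hinge arm: pick up the blue-handled forked tool, set its fork down astride that hinge's spring bar between the steel guide and the brass disc, and push the disc sideways against its spring until the arm flips up. Then stand the tool upright on the bare counter again and let go of it. Let only the tool touch the brass hinge, and do not touch the black hinge at all.

Things in the scene. Friction and masses are not known exactly. Their poses are not given: they have to be found in the camera images.
- fork_tool: Loose forked tool, standing on two steel prongs. Origin between the prongs' feet at the underside, z up. Prongs centred at x -21 and +21 mm, each 14 wide (x), 24 deep (y), 45 long, so a 28 mm gap runs through along y, open below. Bridge z 45-60. Blue handle 30 (x) x 24 (y), z 60-126: grip it across y, 95 mm above the feet. 180 g. Use it upright, its y along the spring bar.
- brass_mount: White fixed board (x -105..35, y -85..100, top z 12 mm) of the hinge with brass arm and disc. Origin: underside, below mid of the bare bar. Spring bar: 8 mm rod along y at x 0, z 50, bare from steel guide (y -28) to disc (52 mm across, near face y +28, 6 thick). Push disc to +y: 6 N + 0.2 N/mm; arm is freed after 16 mm, stop at 28; bar springs back. Guide and housing (y 65-97): top z 65.
- brass_arm (a joint): Angle of the brass-coloured arm: 0 lying, its eye held by the spring bar's end; up to 0.7 rad swung up. In the mount's frame it lies along x at y -56 mm, 24 wide, top z 64 mm, from its pivot at x -90 to its eye at x 0 (end at x 18). Once freed, its own weak spring flips its end up to about 130 mm high and keeps it there, also after the bar has sprung back.
- black_mount: The same kind of hinge with a black arm and black disc, fixed to the counter; same frame and sizes as the brass one. To be left alone.
Mind the look-alikes: they are no part of the job. Leave any brown or turquoise look-alike of the brass_mount alone.

How it is judged:
By the outcome, as a careful person would: the job done as asked, in the order asked, and still so for the second after the job is handed in, with the robot touching nothing.
It also fails if it takes over 48 s, if anything falls off the work surface, if the arm or the gripper's body presses on something with over 40 N, if the wrist force passes 120 N, or if a joint passes its speed limit or range.

## Working session

There is one attempt and no reset: what is moved stays moved. The work goes in short steps, Python scripts to look and compute and a tool call to move; the robot and the scene stay as the last step left them, time stands still between calls to the robot, and variables do not carry over. Pictures are saved under pics/ and viewed, at most 10 in all, crops included, and the job is handed in when it is done.

Besides the shell and the picture viewer there is one more tool, called after "Call:" in YAML: its name, and indented under it one key for each argument. jog_arm: Moves the arm, as the interface text tells. Its arguments: {"type":"object","properties":{"dp":{"type":"array"},"twist":{"type":"array"},"jaw":{"type":"number"}},"required":["dp","twist"]}

```bash
mkdir -p pics
cat > h.py <<'E'
import numpy as np, cv2
from plant import bot
def ray(P,u,v):
    xd=np.array([(u-P['cx'])/P['fx'],(v-P['cy'])/P['fy']]);x=xd.copy()
    for _ in range(20): x=xd/(1+P['k1']*(x@x))
    R=np.array(P['R']);t=np.array(P['t'])
    return -R.T@t, R.T@np.array([x[0],x[1],1])
def at_z(P,u,v,z):
    c,d=ray(P,u,v); return c+d*(z-c[2])/d[2]
def proj(P,X):
    c=np.array(P['R'])@np.array(X,float)+np.array(P['t']); x=c[:2]/c[2]; x=x*(1+P['k1']*(x@x))
    return np.array([P['fx']*x[0]+P['cx'],P['fy']*x[1]+P['cy']])
E
python3 - <<'E'
from h import *
for n in ['scene','top']:
    im=bot.capture(n); cv2.imwrite(f'pics/{n}.png',im)
    for l in ['fork_tool','brass_mount','brass_arm','black_mount']:
        print(n,l,[(round(d['confidence'],2),np.round(d['bbox']).tolist()) for d in bot.find_in(n,l)])
print(bot.get_obs())
E
```

```text
scene fork_tool [(0.88, [484.0, 235.0, 24.0, 58.0])]
scene brass_mount [(0.68, [360.0, 251.0, 95.0, 72.0]), (0.64, [130.0, 291.0, 114.0, 79.0]), (0.59, [419.0, 195.0, 75.0, 58.0])]
scene brass_arm [(0.87, [100.0, 273.0, 43.0, 45.0]), (0.83, [398.0, 182.0, 16.0, 35.0])]
scene black_mount [(0.61, [211.0, 217.0, 79.0, 51.0])]
top fork_tool []
top brass_mount [(0.93, [235.0, 362.0, 92.0, 75.0]), (0.8, [293.0, 254.0, 88.0, 67.0]), (0.8, [503.0, 163.0, 89.0, 66.0])]
top brass_arm [(0.93, [540.0, 161.0, 15.0, 55.0]), (0.92, [322.0, 256.0, 17.0, 55.0]), (0.86, [262.0, 367.0, 20.0, 57.0]), (0.44, [294.0, 254.0, 90.0, 63.0])]
top black_mount [(0.64, [467.0, 278.0, 100.0, 87.0])]
{'time': 0.5, 'joint_positions': array([-1.40498276e+00,  3.41999394e-01,  1.52413890e+00, -1.71015940e-05,
        1.27543139e+00, -1.45958668e-01]), 'dq': array([ 2.82263711e-04,  5.53479342e-04,  1.30344036e-04, -6.44955257e-05,
        1.87544027e-04, -9.66826965e-04]), 'tau': array([-1.36667673e-03, -4.30814052e+01, -2.44312960e+01,  7.17004063e-02,
        4.89887630e-02, -1.63192391e-05]), 'tool_pos': array([ 161.07678686, -499.66876757,  226.72722175]), 'tcp_rot': array([3.14157230e+00, 1.95285598e-05, 3.11777214e-01]), 'contact_force': array([ 0.09396637, -0.63822578, -0.56063412]), 'moment': array([-0.03604619, -0.02569469,  0.01617738]), 'finger_force': 0.0, 'grip_width': 91.96413714064681}
```

View pics/top.png

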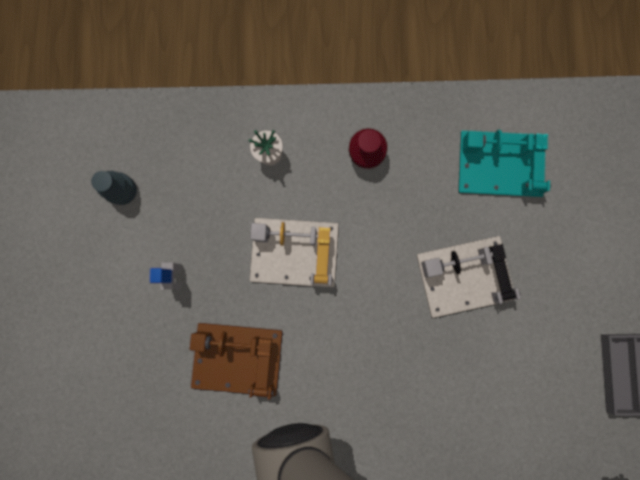

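View pics/scene.png

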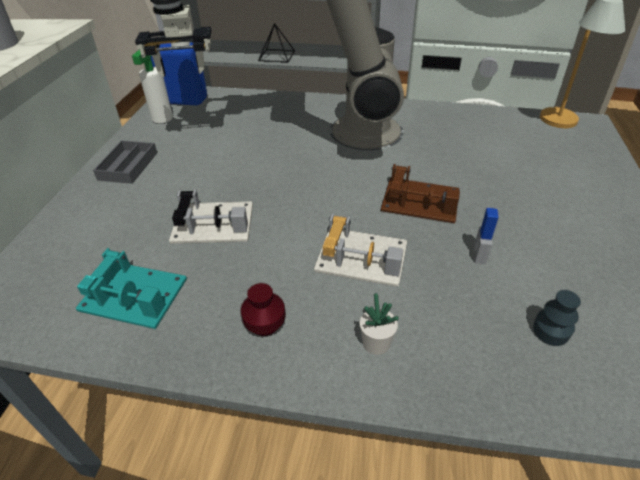

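The top picture shows four hinges. The brass one is the white board with the yellow arm at (294,254). The others are brown (236,360), turquoise (503,163) and black (467,278). The brass one fits because only it has a white board and a yellow arm and disc. The fork tool is blue, at (161,275).

Run:
```python
from h import *
im=cv2.imread('pics/top.png'); P=bot.camera_params('top'); S=bot.camera_params('scene')
print('cam',ray(P,320,240)[0],ray(S,320,240)[0])
hsv=cv2.cvtColor(im,cv2.COLOR_BGR2HSV)
m=np.zeros((480,640),np.uint8); r=hsv[215:292,245:345]
m[215:292,245:345]=((r[...,2]>150)&(r[...,1]<60)).astype(np.uint8)
p=cv2.findNonZero(m).reshape(-1,2)
# board outline
W=np.array([at_z(P,u,v,12)[:2] for u,v in p],np.float32)
rc=cv2.minAreaRect(W); print('board',rc,cv2.boxPoints(rc))
b=cv2.inRange(hsv,(100,120,60),(130,255,255)); n,l,s,c=cv2.connectedComponentsWithStats(b)
for i in range(1,n):
    if s[i,4]>30: print('blue',s[i],c[i],at_z(P,*c[i],126))
si=cv2.cvtColor(cv2.imread('pics/scene.png'),cv2.COLOR_BGR2HSV)
print('scene tool foot',at_z(S,483,262,0), 'top',at_z(S,490,210,126))
print('TCP px',proj(P,[161,-500,227]))
cv2.imwrite('pics/c1.png',cv2.resize(im[130:400,130:350],None,fx=2.7,fy=2.2,interpolation=cv2.INTER_CUBIC))
```

```text
cam [ 489.10209914  -46.48406915 1105.37735261] [1306.53165384  100.37544811  731.81437108]
board ((565.3926391601562, 49.504425048828125), (184.724609375, 138.01681518554688), 85.08721923828125) [[488.72794  -36.608738]
 [626.2377   -48.428387]
 [642.0574   135.61758 ]
 [504.5476   147.43724 ]]
blue [150 268  22  15 287] [159.68989547 275.36933798] [515.1620238  300.72509194 126.        ]
scene tool foot [ 5.38452743e+02  3.17003337e+02 -1.13686838e-13] top [512.48079185 306.29788077 126.        ]
TCP px [616.0266088  480.99957191]
```

View pics/c1.png

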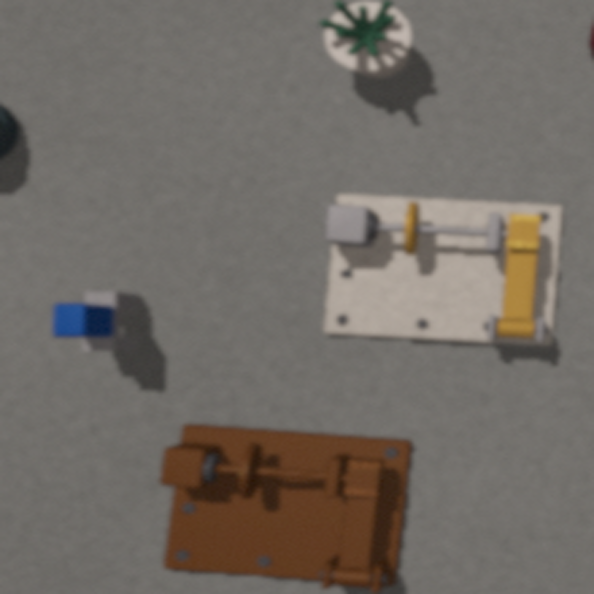

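The crop confirms it: the hinge with the white board and yellow arm and disc is at crop (440,270), and the upright blue tool is at about (85,320) with its prongs along world x. Next I go above the tool.

Call:
jog_arm:
  dp:
    - [0,0,0]
    - [0,0,0]
    - [0.034,-0.031,0]
    - [0.034,-0.031,0]
    - [0.034,-0.031,0]
    - [0.034,-0.031,0]
    - [0.034,-0.031,0]
    - [0.034,-0.031,0]
    - [0.034,-0.031,0]
    - [0.034,-0.031,0]
  twist: [8.93,8.93,0,0,0,0,0,0,0,0]
  jaw: 0.0918

```text
time: 1.75
tool_pos: [434.1, -250.6, 226.9]
tcp_rot: [3.141, -0.0, 0.0]
contact_force: [0.6, -0.5, -0.1]
grip_width: 91.5
finger_force: 0.0
```

Call:
jog_arm:
  dp:
    - [0.008,-0.05,0]
    - [0.008,-0.05,0]
    - [0.008,-0.05,0]
    - [0.008,-0.05,0]
    - [0.008,-0.05,0]
    - [0.008,-0.05,0]
    - [0.008,-0.05,0]
    - [0.008,-0.05,0]
    - [0.008,-0.05,0]
    - [0,0,0]
  twist: [0,0,0,0,0,0,0,0,0,0]

```text
time: 3.0
tool_pos: [504.9, 201.3, 226.4]
tcp_rot: [-3.141, 0.0, 0.004]
contact_force: [-0.4, -0.8, -0.2]
grip_width: 91.7
finger_force: 0.0
```

Run:
```python
from h import *
o=bot.get_obs(); print(o['time'],o['tool_pos'],o['tcp_rot'],o['joint_positions'])
P=bot.camera_params('wrist'); im=bot.capture('wrist'); cv2.imwrite('pics/w1.png',im)
np.save('w1.npy',P,allow_pickle=True)
print(ray(P,320,240), proj(P,[599.6,39,50]),proj(P,[514,302,126]))
for l in ['fork_tool','brass_mount']: print(l,[(round(d['confidence'],2),np.round(d['bbox']).tolist()) for d in bot.find_in('wrist',l)])
```

```text
3.0 [504.87579974 201.26340903 226.35400931] [-3.14107933e+00  5.64799874e-05  4.49024511e-03] [2.37995954e-01 3.76191662e-01 1.47367587e+00 5.33099643e-04
 1.29166133e+00 1.80415518e+00]
(array([580.07362918, 200.80986281, 383.93102175]), array([-0.28357877, -0.00761233, -0.95894979])) [532.09473804  90.68487904] [157.61794313 223.78363397]
fork_tool [(0.61, [171.0, 199.0, 87.0, 82.0]), (0.48, [599.0, 146.0, 81.0, 155.0])]
brass_mount [(0.71, [341.0, 353.0, 184.0, 125.0]), (0.63, [509.0, 136.0, 262.0, 194.0])]
```

View pics/w1.png

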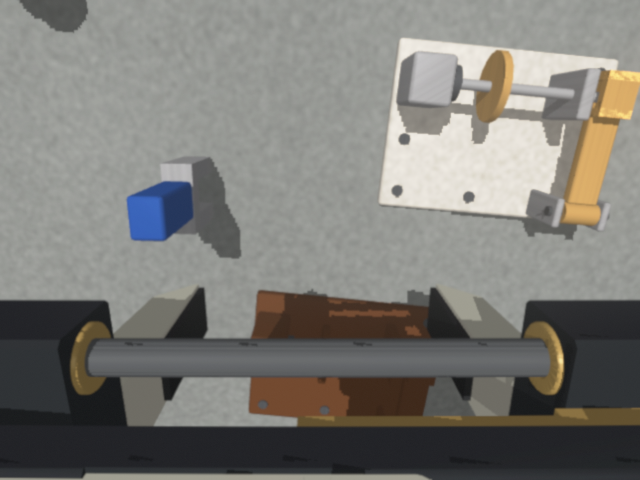

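The wrist view shows the tool with its blue handle at (160,210) and the prongs behind it. It also shows most of the brass hinge: guide (572,95), disc (495,87), housing (433,78). I'll fit both poses by silhouette.

```bash
cat >> h.py <<'E'
from scipy.optimize import minimize
def pose(p,L): c,s=np.cos(p[2]),np.sin(p[2]); L=np.array(L,float); return np.c_[p[0]+c*L[:,0]-s*L[:,1],p[1]+s*L[:,0]+c*L[:,1],L[:,2]]
def box(x,y,z): return [(a,b,c) for a in x for b in y for c in z]
def fit(P,mask,boxes,p0,roi=None):
    m=cv2.resize(mask.astype(np.float32),None,fx=1,fy=1)
    def f(q):
        r=np.zeros(m.shape,np.uint8)
        for b in boxes:
            px=np.array([proj(P,X) for X in pose((q[0],q[1],q[2]/100),b)])
            cv2.fillConvexPoly(r,cv2.convexHull(np.round(px*16).astype(np.int32)),1,cv2.LINE_8,4)
        if roi is not None: r=r*roi
        return -(r*m).sum()/np.maximum(r,m).sum()
    best=None
    for d in [0,8,-8]:
        s=minimize(f,[p0[0],p0[1],p0[2]*100+d],method='Nelder-Mead',options=dict(initial_simplex=np.array([p0[0],p0[1],p0[2]*100+d])+np.array([[0,0,0],[8,0,0],[0,8,0],[0,0,6]])))
        if best is None or s.fun<best.fun: best=s
    return best.x*[1,1,.01],best.fun
HAND=box((-15,15),(-12,12),(60,126)); BOARD=box((-105,35),(-85,100),(0,12))
E
python3 - <<'E'
from h import *
P=np.load('w1.npy',allow_pickle=True).item(); im=cv2.imread('pics/w1.png'); hsv=cv2.cvtColor(im,cv2.COLOR_BGR2HSV)
b=cv2.inRange(hsv,(100,120,40),(130,255,255)); b[300:]=0
n,l,s,c=cv2.connectedComponentsWithStats(b);k=1+np.argmax(s[1:,4]);print(s[k])
print('tool',fit(P,l==k,[HAND],(514,302,0)))
# prong check: whole tool mask
d=bot.masks_of('wrist','fork_tool')
d=[e for e in d if e['bbox'][0]<300]
if d:
    m=d[0]['pixels']; print('tool2',fit(P,m,[HAND,box((-28,28),(-12,12),(45,60)),box((-28,-14),(-12,12),(0,45)),box((14,28),(-12,12),(0,45))],(514,302,0)))
# board: corners by mask of visible white + closing
w=((hsv[...,2]>185)&(hsv[...,1]<40)).astype(np.uint8); w[300:]=0; w[:,:340]=0
w=cv2.morphologyEx(w,cv2.MORPH_OPEN,np.ones((3,3)))
pts=cv2.findNonZero(w); print(cv2.boundingRect(pts))
h=cv2.convexHull(pts); hm=np.zeros((480,640),np.uint8); cv2.fillConvexPoly(hm,h,1)
TOP=box((-105,35),(-85,100),(12,12.01))
q,fn=fit(P,hm,[TOP],(599.6,39,-.0857)); print('board',q,fn)
# overlay
o=im.copy()
for B in [[(0,-28,50),(0,28,50)],[(x,y,12) for x,y in [(-105,-85),(35,-85),(35,100),(-105,100),(-105,-85)]],[(26*np.cos(t),28,50+26*np.sin(t)) for t in np.linspace(0,6.3,25)],[(-90,-56,64),(18,-56,64)]]:
    px=np.array([proj(P,X) for X in pose(q,B)]); cv2.polylines(o,[px.astype(np.int32)],False,(0,0,255),1)
cv2.imwrite('pics/o1.png',cv2.resize(o[0:300,360:640],None,fx=2,fy=2))
E
```

```text
[ 127  182   66   58 3047]
tool (array([5.17903960e+02, 3.08207713e+02, 3.65669574e-02]), np.float64(-0.8329688310623169))
tool2 (array([ 5.16635299e+02,  3.09832260e+02, -4.27869787e-02]), np.float64(-0.9381294846534729))
(379, 38, 239, 178)
board [ 5.99606496e+02  3.90858800e+01 -8.74641423e-02] -0.8844276666641235
```

View pics/o1.png

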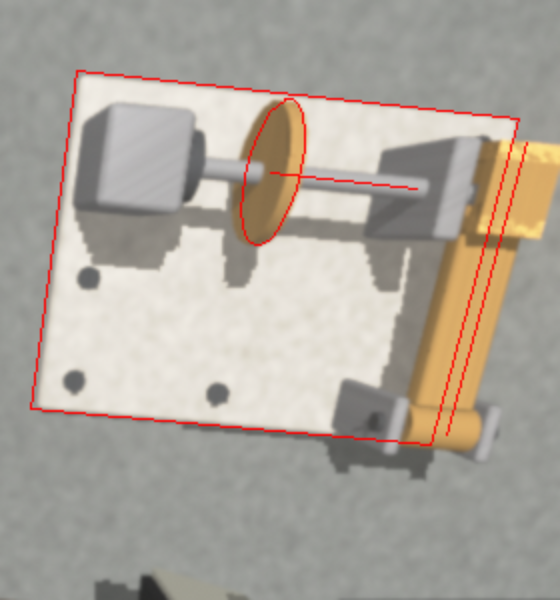

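The overlay matches the board, bar, disc and arm, so the mount is at about (599.6, 39.1) with yaw -0.087. Now I go over the tool for a close look.

Call:
jog_arm:
  dp:
    - [0.004,-0.036,0.01]
    - [0.004,-0.036,0.01]
    - [0.004,-0.036,0.01]
    - [0,0,0]
    - [0,0,0]
  twist: [0,0,0,0,0]

```text
time: 3.82
tool_pos: [517.3, 304.9, 196.9]
tcp_rot: [3.141, 0.0, -0.001]
contact_force: [-0.2, -1.0, 0.2]
grip_width: 92.1
finger_force: 0.0
```

Run:
```python
from h import *
o=bot.get_obs(); print(o['time'],o['tool_pos'],o['tcp_rot'])
P=bot.camera_params('wrist'); im=bot.capture('wrist'); hsv=cv2.cvtColor(im,cv2.COLOR_BGR2HSV)
b=cv2.inRange(hsv,(100,120,40),(130,255,255))
n,l,s,c=cv2.connectedComponentsWithStats(b);k=1+np.argmax(s[1:,4]);print(s[k])
q,f=fit(P,l==k,[HAND],(517,309,0)); print('tool',q,f)
for B in [[(x,y,126) for x,y in [(-15,-12),(15,-12),(15,12),(-15,12),(-15,-12)]],[(x,y,45) for x,y in [(-28,-12),(28,-12),(28,12),(-28,12),(-28,-12)]]]:
    px=np.array([proj(P,X) for X in pose(q,B)]); cv2.polylines(im,[px.astype(np.int32)],False,(0,0,255),1)
cv2.imwrite('pics/w2.png',im)
```

```text
3.825 [517.26935235 304.90444542 196.85172399] [ 3.14094401e+00  9.39727930e-06 -1.12596192e-03]
[ 288  207   40   69 2613]
tool [5.17374470e+02 3.09650081e+02 8.64732233e-03] -0.8542007207870483
```

View pics/w2.png

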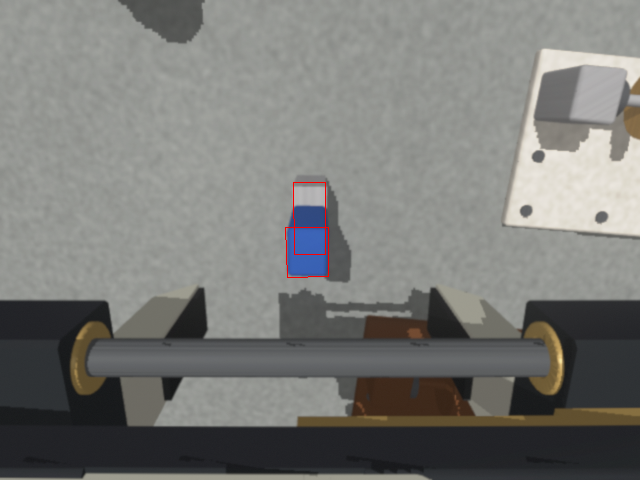

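The outline fits the handle: the tool is at (517.4, 309.6) with yaw about 0. I descend to TCP z 76 and grip.

Call:
jog_arm:
  dp:
    - [0,-0.0047,0.02]
    - [0,0,0.03]
    - [0,0,0.03]
    - [0,0,0.025]
    - [0,0,0.016]
    - [0,0,0]
    - [0,0,0]
  twist: [0,0,0,0,0,0,0]

```text
time: 4.75
tool_pos: [517.8, 311.0, 76.9]
tcp_rot: [-3.141, -0.002, -0.0]
contact_force: [0.4, 0.6, 0.8]
grip_width: 91.6
finger_force: 0.0
```

Call:
jog_arm:
  dp:
    - [0,0,0]
    - [0,0,0]
    - [0,0,0]
    - [0,0,0]
    - [0,0,0]
    - [0,0,0]
  twist: [0,0,0,0,0,0]
  jaw: 0.015

```text
time: 5.5
tool_pos: [517.0, 311.0, 75.6]
tcp_rot: [3.141, 0.0, 0.0]
contact_force: [0.7, -1.6, -0.7]
grip_width: 36.3
finger_force: 0.0
```

Call:
jog_arm:
  dp:
    - [0,0,0]
    - [0,0,0]
    - [0,0,0]
    - [0,0,0]
  twist: [0,0,0,0]
  jaw: 0.015

```text
time: 6.0
tool_pos: [517.0, 311.0, 75.6]
tcp_rot: [3.142, 0.0, 0.0]
contact_force: [-0.1, 0.2, -0.0]
grip_width: 23.9
finger_force: 29.9
```

Gripped at 23.9 mm. I lift it, turn to the mount's yaw and go above the bar.

Call:
jog_arm:
  dp:
    - [0,0,-0.02]
    - [0,0,-0.03]
    - [0,0,-0.03]
    - [0,0,-0.02]
    - [0,0,0]
  twist: [0,0,0,0,5.0]

```text
time: 6.62
tool_pos: [517.7, 311.4, 177.4]
tcp_rot: [-3.14, -0.003, -0.089]
contact_force: [0.2, 0.8, -2.6]
grip_width: 23.8
finger_force: 29.9
```

Call:
jog_arm:
  dp:
    - [0.0151,0.0377,0]
    - [0.0151,0.0377,0]
    - [0.0151,0.0377,0]
    - [0.0151,0.0377,0]
    - [0.0151,0.0377,0]
    - [0.0151,0.0377,0]
    - [0.0151,0.0377,0]
    - [0,0,0]
    - [0,0,0]
  twist: [0,0,0,0,0,0,0,0,0]

```text
time: 7.75
tool_pos: [598.9, 39.2, 175.3]
tcp_rot: [-3.141, 0.001, -0.088]
contact_force: [-0.0, 0.8, -2.4]
grip_width: 24.3
finger_force: 29.9
```

```bash
cat > look.py <<'E'
from h import *
import sys
o=bot.get_obs(); print(o['time'],o['tool_pos'],o['tcp_rot'],o['grip_width'])
P=bot.camera_params('wrist'); im=bot.capture('wrist'); cv2.imwrite('pics/'+sys.argv[1]+'_raw.png',im)
np.save(sys.argv[1]+'.npy',P,allow_pickle=True)
q=(599.6,39.1,-.087); t=(o['tool_pos'][0],o['tool_pos'][1],o['tcp_rot'][2]); dz=o['tool_pos'][2]-75.6
def line(p,B,col):
    px=np.array([proj(P,X) for X in pose(p,B)]); cv2.polylines(im,[px.astype(np.int32)],False,col,1)
line(q,[(0,-28,50),(0,28,50)],(0,0,255)); line(q,[(26*np.cos(a),28,50+26*np.sin(a)) for a in np.linspace(0,6.3,25)],(0,0,255))
line(q,[(x,y,12) for x,y in [(-105,-85),(35,-85),(35,100),(-105,100),(-105,-85)]],(0,0,255))
for z,a in [(126,15),(60,28),(0,28)]: line(t,[(x,y,z+dz) for x,y in [(-a,-12),(a,-12),(a,12),(-a,12),(-a,-12)]],(0,255,0))
cv2.imwrite('pics/'+sys.argv[1]+'.png',im)
E
python3 look.py w3
```

```text
7.75 [598.91724349  39.17976295 175.26111246] [-3.14129769e+00  1.15760203e-03 -8.75909664e-02] 24.259509823599803
```

View pics/w3.png

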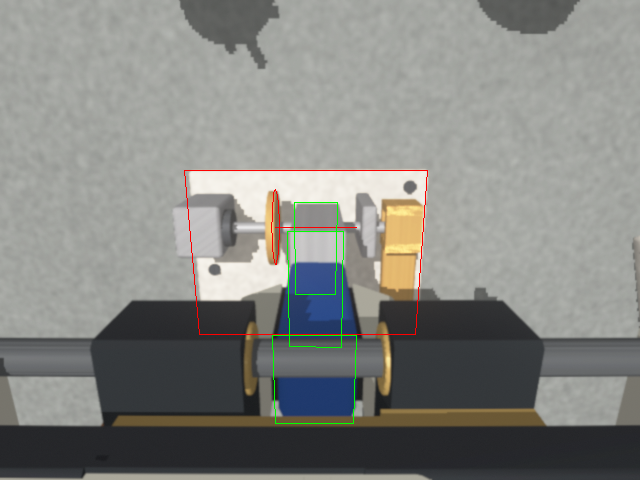

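The overlay fits: disc face at column 277, bar on row 228, guide at column 357, and the fork between columns 294 and 343. I descend astride the bar to a foot height of about 15 mm.

Call:
jog_arm:
  dp:
    - [0.0005,0,0.015]
    - [0,0,0.02]
    - [0,0,0.02]
    - [0,0,0.015]
    - [0,0,0.01]
    - [0,0,0.004]
    - [0,0,0]
    - [0,0,0]
  twist: [0,0,0,0,0,0,0,0]

```text
time: 8.8
tool_pos: [600.2, 38.8, 92.3]
tcp_rot: [3.142, -0.001, -0.087]
contact_force: [-0.5, -0.7, -1.8]
grip_width: 24.2
finger_force: 29.9
```

```bash
python3 look.py w4
```

```text
8.8 [600.24253797  38.8185095   92.34386046] [ 3.14151007e+00 -1.25938228e-03 -8.72091205e-02] 24.169230257327982
```

View pics/w4.png

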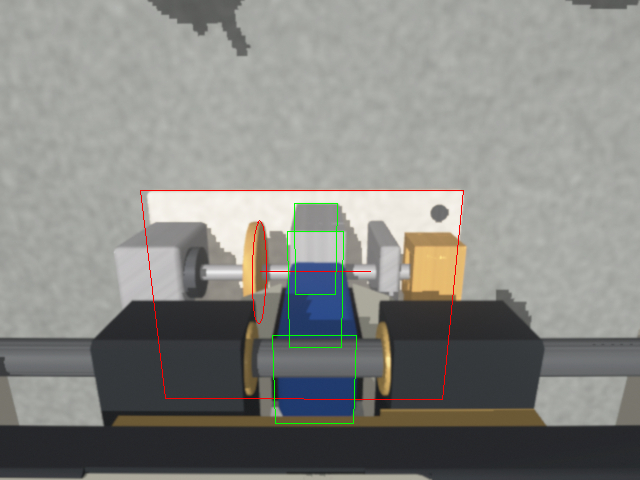

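The fork is astride the bar with feet at about z 17 and no contact. The disc is to its left at columns 243–267 and the guide to its right at columns 367–400. I push towards the disc in steps.

Call:
jog_arm:
  dp:
    - [0,-0.004,0]
    - [0,-0.004,0]
    - [0,-0.004,0]
    - [0,-0.004,0]
    - [0,-0.003,0]
    - [0,-0.003,0]
    - [0,-0.003,0]
    - [0,0,0]
  twist: [0,0,0,0,0,0,0,0]

```text
time: 9.85
tool_pos: [601.9, 62.1, 91.7]
tcp_rot: [3.138, 0.0, -0.087]
contact_force: [-2.0, -7.3, -1.0]
grip_width: 23.9
finger_force: 29.9
```

Call:
jog_arm:
  dp:
    - [0,-0.003,0]
    - [0,-0.003,0]
    - [0,-0.003,0]
    - [0,0,0]
    - [0,0,0]
  twist: [0,0,0,0,0]

```text
time: 10.48
tool_pos: [602.6, 70.5, 91.7]
tcp_rot: [3.138, 0.0, -0.087]
contact_force: [-1.5, -8.9, -1.0]
grip_width: 24.2
finger_force: 29.9
```

```bash
python3 look.py w5
python3 - <<'E'
import cv2;import numpy as np
cv2.imwrite('pics/w5c.png',cv2.imread('pics/w5.png'))
E
```

```text
10.475 [602.6157514   70.48127913  91.71194626] [ 3.13754845e+00  4.06725793e-04 -8.66447685e-02] 24.152868322577127
```

View pics/w5.png

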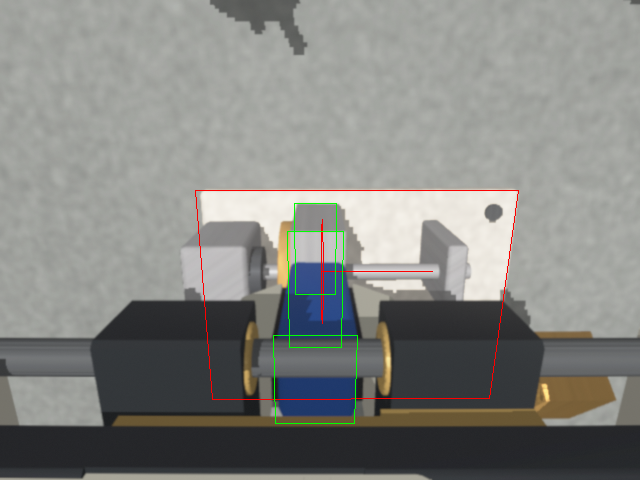

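The arm has flipped: its eye has left the bar end at (470,270), and the brass arm now shows at (570,380) on the right, behind the gripper. The push force is about 9 N. I push 2 mm more for margin, back off from the disc and lift straight out.

Call:
jog_arm:
  dp:
    - [0,-0.002,0]
    - [0,0,0]
    - [0,0.006,0]
    - [0,0.006,0]
    - [0,0.006,0]
    - [0,0.005,0]
    - [0,0.003,0]
    - [0,0,0]
    - [0,0,0]
  twist: [0,0,0,0,0,0,0,0,0]

```text
time: 11.65
tool_pos: [600.7, 49.2, 91.7]
tcp_rot: [-3.141, -0.0, -0.087]
contact_force: [0.3, 0.2, -1.5]
grip_width: 23.7
finger_force: 29.9
```

Run:
```python
from h import *
o=bot.get_obs(); print(o['time'],o['tool_pos'],o['contact_force'])
im=bot.capture('scene'); cv2.imwrite('pics/s2.png',im)
print([(round(d['confidence'],2),np.round(d['bbox']).tolist()) for d in bot.find_in('scene','brass_arm')])
S=bot.camera_params('scene'); print(proj(S,pose((599.6,39.1,-.087),[(0,-56,64)])[0]),proj(S,pose((599.6,39.1,-.087),[(0,-56,125)])[0]))
hsv=cv2.cvtColor(im,cv2.COLOR_BGR2HSV); b=cv2.inRange(hsv,(12,120,100),(28,255,255)); b[:,:310]=0;b[:,420:]=0;b[:150]=0;b[290:]=0
print(cv2.connectedComponentsWithStats(b)[2])
```

```text
11.65 [600.70686075  49.22664586  91.67727921] [ 0.33294405  0.15202134 -1.53823392]
[(0.72, [100.0, 275.0, 44.0, 45.0]), (0.65, [397.0, 179.0, 14.0, 26.0]), (0.61, [335.0, 218.0, 16.0, 11.0])]
[330.58876501 241.82795912] [330.50808053 219.78965739]
[[     0      0    640    480 306993]
 [   397    166      1      1      1]
 [   400    167      4      3      4]
 [   396    182      1      1      1]
 [   325    212     13     13    129]
 [   368    243      6     22     72]]
```

The force is near zero, and in the scene view the brass eye shows at (331,218), where a raised end should appear (219.8, against 241.8 lying). I lift the tool and carry it back.

Call:
jog_arm:
  dp:
    - [0,0.003,0]
    - [0,0,-0.015]
    - [0,0,-0.025]
    - [0,0,-0.03]
    - [0,0,-0.03]
    - [0,0,0]
  twist: [0,0,0,0,0,0]

```text
time: 12.5
tool_pos: [602.0, 45.8, 195.1]
tcp_rot: [-3.141, -0.007, -0.087]
contact_force: [0.4, 1.3, -2.1]
grip_width: 24.1
finger_force: 29.9
```

Call:
jog_arm:
  dp:
    - [-0.0152,-0.0367,0]
    - [-0.0152,-0.0367,0]
    - [-0.0152,-0.0367,0]
    - [-0.0152,-0.0367,0]
    - [-0.0152,-0.0367,0]
    - [-0.0152,-0.0367,0]
    - [-0.0152,-0.0367,0]
    - [0,0,0.02]
    - [0,0,0.03]
    - [0,0,0]
  twist: [0,0,0,0,0,0,0,0,0,0]

```text
time: 13.75
tool_pos: [514.7, 310.2, 138.4]
tcp_rot: [3.138, 0.006, -0.087]
contact_force: [-0.2, -0.5, -1.5]
grip_width: 23.7
finger_force: 29.9
```

Call:
jog_arm:
  dp:
    - [0,0,0.02]
    - [0,0,0.02]
    - [0,0,0.015]
    - [0,0,0.005]
    - [0,0,0]
    - [0,0,0]
  twist: [0,0,0,0,0,0]

```text
time: 14.5
tool_pos: [517.4, 311.3, 82.5]
tcp_rot: [-3.141, -0.001, -0.087]
contact_force: [0.4, -0.2, -1.9]
grip_width: 23.9
finger_force: 29.9
```

Call:
jog_arm:
  dp:
    - [0,0,0.003]
    - [0,0,0.002]
    - [0,0,0.001]
    - [0,0,0.0005]
    - [0,0,0]
    - [0,0,0]
  twist: [0,0,0,0,0,0]

```text
time: 15.25
tool_pos: [516.8, 311.0, 75.6]
tcp_rot: [3.142, -0.0, -0.087]
contact_force: [-2.9, -1.4, 5.0]
grip_width: 23.6
finger_force: 29.9
```

It is on the counter. I open, wait, and rise.

Call:
jog_arm:
  dp:
    - [0,0,0]
    - [0,0,0]
    - [0,0,0]
    - [0,0,0]
    - [0,0,0]
    - [0,0,0]
    - [0,0,0]
    - [0,0,0]
  twist: [0,0,0,0,0,0,0,0]
  jaw: 0.0918

```text
time: 16.25
tool_pos: [516.8, 311.1, 75.2]
tcp_rot: [3.142, -0.0, -0.087]
contact_force: [-0.4, 0.2, 0.2]
grip_width: 91.4
finger_force: 0.0
```

Call:
jog_arm:
  dp:
    - [0,0,-0.01]
    - [0,0,-0.02]
    - [0,0,-0.03]
    - [0,0,-0.03]
    - [0,0,-0.03]
    - [0,0,-0.03]
    - [0,0,0]
    - [0,0,0]
    - [0,0,0]
  twist: [0,0,0,0,0,0,0,0,0]

```text
time: 17.38
tool_pos: [516.3, 310.8, 223.9]
tcp_rot: [3.14, 0.002, -0.087]
contact_force: [-0.5, -0.9, 0.2]
grip_width: 91.8
finger_force: 0.0
```

Run:
```python
from h import *
o=bot.get_obs(); print(o['time'],o['tool_pos'],o['contact_force'])
a=bot.capture('scene'); b=bot.capture('wrist')
cv2.imwrite('pics/end.png',np.hstack([cv2.resize(a[150:330,300:520],(400,330)),cv2.resize(b,(400,330))]))
```

```text
17.375 [516.27312526 310.78709064 223.90195027] [-0.46788014 -0.86688311  0.17529459]
```

View pics/end.png

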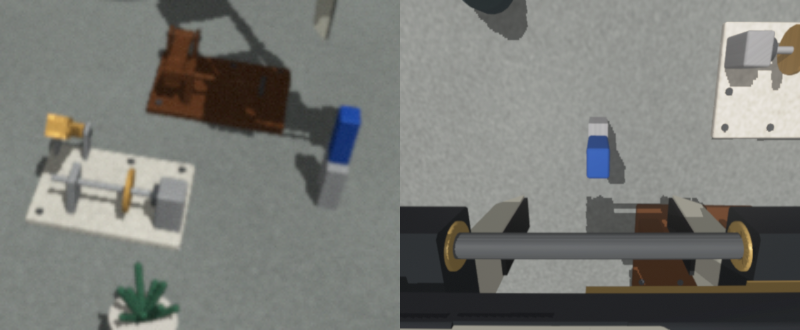

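The brass arm is up (left view, eye at (60,127)) and the bar has sprung back. The tool stands upright on the bare counter at (340,160), clear of the gripper.

```bash
python3 -c "
from plant import bot
print(bot.close_job())"
```

```text
the job is handed in; nothing more can be done
None
```

I freed the brass arm with the forked tool and it stays up; the tool stands upright on the bare counter, released, and I handed the job in at about 17.5 s.

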